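# Send a crispbread tray past the spring catch

### The arm

A 6-joint arm with a two-finger parallel gripper is mounted at the origin on the work surface. World frame = base frame: x ahead of the robot, y to its left, z up, the work surface at z = 0. Lengths are in m, angles in degrees, forces in N, time in s.
With the tool pointing down it reaches from about 0.4 to 0.825 m from the base axis. Payload 7 kg.
Tool frame: the origin (TCP) lies at the very end of the fingers, on their centre line; the grasp point (between the pads) lies 19 mm behind it; z points along the fingers, y is the line along which they close (so a half turn about z gives the same grasp; the last joint's range is limited). The gripper opens to 88 mm and grips with 3 to 60 N. Pads are 19 mm wide; open, the fingers measure 130 mm over their backs; the gripper's body (78 mm by 193 mm) begins 47 mm behind the grasp point.
Start: joints at [-59.926, 20.546, 0.682, 0, -70.136, -16.507], TCP at [0.158, -0.656, 0.227] pointing down, gripper open.
Joint ranges: [-176.03, 176.03], [-82.01, 121.73], [-58.28, 71.71], [-173.87, 95.51], [-174.79, -0.11], [-173.66, 173.66]. Speed limits (degrees/s): [136.94, 136.94, 172.46, 180, 180, 180].

### API

Orientations are given as [roll, pitch, yaw] about the fixed x, y, z axes, in that order (R = Rz(yaw) Ry(pitch) Rx(roll)).
In Python, from plant import get_state, capture, close_job, regions_of gives the robot as it stands.
- The arm moves only by the tool jog_arm, never from a script. Its argument "moves" is a list of rows, each a list of 3 entries, a list of its own where there are three numbers: the shift along the tool's x, y, z in cm, then the turn about the tool's z in degrees, then the finger opening in cm, from 0 to 8.76. A call has 1 to 12 rows; each row shifts and turns the commanded pose from where the row before left it, along the tool's axes as they then stand; what a row does not reach is not made up. A row lasts 1/8 s, in which the tool goes at most 62.5 mm and 10.7 degrees, less where a joint would pass 70% of its speed; a pose out of reach is approached as far as the arm can. A call is refused whole if a number of a shift passes 6.25 or a number of a turn 10.7, either way. A call with a gripper value outside its range is refused whole. The fingers move at their own pace and stop on an object; "newtons" is the grip in N (left out, the last holds). Time passes only in rows, so rows that do not move let the fingers close. It gives the time, the measured TCP pose, the force, the opening and the grip force at its end, in the units of the state.
- get_state(): the state, without advancing time (a new reading comes with each control period).
- capture(name): name is "scene" or "top" or "wrist"; returns a dict with "pixels" (420x560x3 uint8, blue, green, red), "mtx" (3x3 intrinsics, pixels), "k1" (the pictures are not rectified: a ray, as slopes to the right and down, at radius r is drawn at 1 + k1 r^2 times it, then the intrinsics apply), "world_from_camera" (4x4, takes a point from camera to world coordinates); the wrist camera has in their place "hand_eye" (4x4, takes a point from camera to tool coordinates, whose origin is the TCP and whose axes are the flange's). Camera axes: x right, y down, z forward; pixel columns grow to the right and rows downward; lengths in m; the calibration is good to about 2 mm. A picture is of the moment at which its call begins: read the wrist's pose just before it. There is no depth.
- close_job(): hands the job in; it is judged then, once.
Trained networks look in a picture, given as the dict that the camera call returned (one of the last four; its "shot" number tells which), for a name from the list of things; names that differ only in an ending like _2 or _b are one class to them, and where a whole thing is asked for, a point or a joint stands for the part that bears it (a point fixed in the world has none). Each returns a list of dicts, best first, with "confidence" (0 to 1); they miss things now and then, are a little off and sometimes report something else, mostly with a low value. They report only what shows in the picture. A call takes as long as a camera call. They do not tell look-alikes from the thing itself.
- regions_of(picture, thing): "pixels" (420x560 bool, what is visible of it) and "pixel" ([column, row] in pixels, amid what is visible of it).
The state is a dict: "time_s": time; "joints": joint angles; "qd": joint speeds; "joint_torque": joint torques, N m; "tcp_pos": TCP position; "eef_rot": TCP orientation; "contact_force": force on the tool from outside, world axes, zero at the start; "moment": the same for the moment, N m; "gripper_width": finger opening in m; "gripper_force": force on a finger pad.
Only numpy, scipy, OpenCV 4.12 (cv2) and the standard library are available. Lean on these libraries where they do the work, as an engineer would, in place of code of your own. Each camera call takes 0.05 s, during which the arm holds its last target. There are 200 camera calls.

### The job

The tray of crispbreads on the tray slide is held back by a spring catch. With a fingertip press the red catch bar behind the tray right down and, while you keep it down, push the tray forward by its blue rear plate until its front edge lies over the brass tooth; then push it on until it is fully home against the black end stop and take the finger away, so that the tooth springs up behind the tray. Only press and push: do not lift or tip the tray, and leave the jar, the cup and the cutter where they stand.

Things in the scene. Friction and masses are not known exactly. Their poses are not given: they have to be found in the camera images.
- lane: Fixed tray slide, 445 x 212 mm, white deck 30 mm above the table. Origin at table height on its centre line below the rear face of the brass tooth; +x = the way the tray is pushed (red bar towards black end stop), z up; runs from x -270 to +175 mm. Side rails 170 mm apart with lips (154 mm apart, tops 60 mm above the table) over the tray's rim guide the tray and keep it down.
- catch (a joint): Travel of the spring catch, m: 0 = up (tooth 9 mm above the deck, tray blocked), 0.014 = fully down; the tooth clears the tray from about 0.010 on. Red bar and brass tooth are one rigid piece moving straight down; pressing anywhere on the bar takes about 2 N to start, 5.5 N fully down. It springs up by itself when nothing holds it; a tray lying over the tooth also holds it down.
- press_bar (a point): Point on top of the flat red bar, centre line, lane x -205 mm, in the part open behind the tray (94 mm or more at the start). Bar 44 mm wide, from lane x -248 mm to the tooth; top 28 mm above the table when up, 14 mm when down. It lies in a slot in the deck, 52 mm wide, floor 6 mm above the table, from x -270 to +15 mm; the fingertip follows it down into the slot.
- tooth (a point): Top of the brass tooth at its rear face, centre line (lane x 0), 39 mm above the table when up; 12 mm long along the lane, 44 mm wide. A finger down in the slot cannot pass it: once the tray lies over the tooth, raise the fingertip above 39 mm and push on at that height.
- tray_rear (a point): Centre of the tray's rear face, on the blue push plate (80 mm wide, from the tray's underside to 36 mm above it = 66 mm above the table); 18 mm above the underside. x points forwards along the slide. Loose steel tray, about 0.8 kg with bread, 130 mm long, 164 mm wide, rim and bread 22 mm high, sliding on the deck.
- tray_front (a point): Centre of the tray's lower front edge, 130 mm ahead of its rear face. It starts 4 to 24 mm behind the tooth.
- home (a point): Centre line of the black end stop's face, at lane x +158 mm, 50 mm above the table. Home: tray front against this face, tray rear then 16 mm beyond the tooth's front face.
- spice_jar: Bystander: closed jar, 52 mm diameter, 85 mm high, beside the slide. Origin at its foot.
- cup: Bystander: white cup, 72 mm diameter, 70 mm high, beside the slide. Origin at its foot.
- cutter: Bystander: wooden dough cutter with a knob, 60 mm diameter, 80 mm high, beside the slide. Origin at its foot.
Mind the look-alikes: they are no part of the job. Of the things like the part that bears tray_rear, leave any that is green or orange; of the rest the larger one is meant.

How it is judged:
By the outcome, as a careful person would: the job done as asked, in the order asked, and still so for the second after the job is handed in, with the robot touching nothing.
It also fails if it takes over 43 s, if anything falls off the work surface, if the arm or the gripper's body presses on something with over 40 N, if the wrist force passes 120 N, or if a joint passes its speed limit or range.

## Working session

There is one attempt and no reset: what is moved stays moved. The work goes in short steps, Python scripts to look and compute and a tool call to move; the robot and the scene stay as the last step left them, time stands still between calls to the robot, and variables do not carry over. Pictures are saved under pics/ and viewed, at most 10 in all, crops included, and the job is handed in when it is done.

Besides the shell and the picture viewer there is one more tool, called after "Request:" in YAML: its name, and indented under it one key for each argument. jog_arm: Moves the arm, as the interface text tells. Its arguments: {"type":"object","properties":{"moves":{"type":"array"},"newtons":{"type":"number"}},"required":["moves"]}

```bash
mkdir -p pics; cat > h.py <<'E'
import numpy as np, cv2
from plant import *
def ray(c,uv):
    K=np.array(c["mtx"]);p=np.array([(uv[0]-K[0,2])/K[0,0],(uv[1]-K[1,2])/K[1,1]])
    q=p.copy()
    for _ in range(20): q=p/(1+c["k1"]*(q@q))
    T=np.array(c["world_from_camera"]);d=T[:3,:3]@np.r_[q,1];return T[:3,3],d
def at(c,uv,z):
    o,d=ray(c,uv);return o+d*(z-o[2])/d[2]
E
python3 - <<'E'
from h import *
a=capture("scene");b=capture("top")
cv2.imwrite("pics/a.png",a["pixels"]);cv2.imwrite("pics/b.png",b["pixels"])
s=get_state();print(s["tcp_pos"],s["eef_rot"],s["time_s"])
for n,c in(("scene",a),("top",b)):
  for t in("lane","tray_rear","catch","spice_jar","cup","cutter"):
    for r in regions_of(c,t):
      z={"lane":.03,"tray_rear":.066,"catch":.028}.get(t,.08)
      print(n,t,round(r["confidence"],2),np.round(r["pixel"]),r["pixels"].sum(),np.round(at(c,r["pixel"],z),3))
E
```

```text
[ 0.15820799 -0.65573602  0.22572093] [ 1.79914321e+02 -7.94351654e-03 -1.66438955e+02] 0.1
scene lane 0.93 [311. 231.] 10096 [0.644 0.076 0.03 ]
scene tray_rear 0.9 [290. 217.] 2376 [0.608 0.036 0.066]
scene tray_rear 0.89 [177. 303.] 2118 [ 0.714 -0.285  0.066]
scene tray_rear 0.88 [294. 145.] 1508 [0.347 0.189 0.066]
scene tray_rear 0.6 [254. 338.] 2266 [ 0.856 -0.176  0.066]
scene catch 0.69 [261. 241.] 682 [ 0.615 -0.049  0.028]
scene catch 0.2 [312. 234.] 10173 [0.652 0.076 0.028]
scene spice_jar 0.59 [388. 217.] 701 [0.728 0.241 0.08 ]
scene cup 0.56 [351. 242.] 923 [0.752 0.117 0.08 ]
scene cutter 0.92 [315. 277.] 769 [ 0.796 -0.004  0.08 ]
top lane 0.57 [240. 200.] 12896 [0.575 0.14  0.03 ]
top tray_rear 0.93 [204. 326.] 3806 [0.275 0.215 0.066]
top tray_rear 0.91 [404. 157.] 1733 [ 0.67  -0.264  0.066]
top tray_rear 0.9 [269. 191.] 3325 [0.59  0.064 0.066]
top tray_rear 0.68 [359. 106.] 1457 [ 0.802 -0.159  0.066]
top catch 0.7 [270. 189.] 3313 [0.603 0.065 0.028]
top catch 0.69 [314. 186.] 931 [ 0.607 -0.045  0.028]
top spice_jar 0.87 [191. 148.] 484 [0.695 0.254 0.08 ]
top cup 0.85 [239. 135.] 749 [0.726 0.137 0.08 ]
top cutter 0.85 [287. 123.] 491 [0.754 0.02  0.08 ]
```

View pics/a.png

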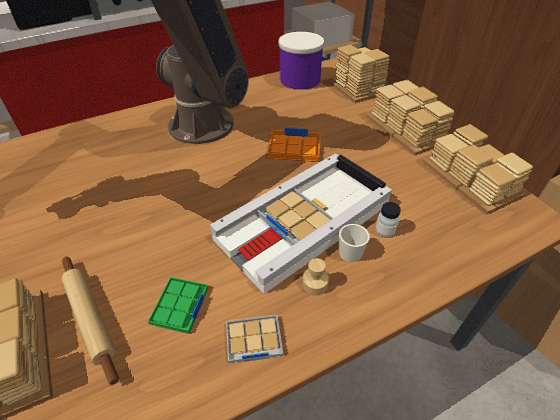

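View pics/b.png

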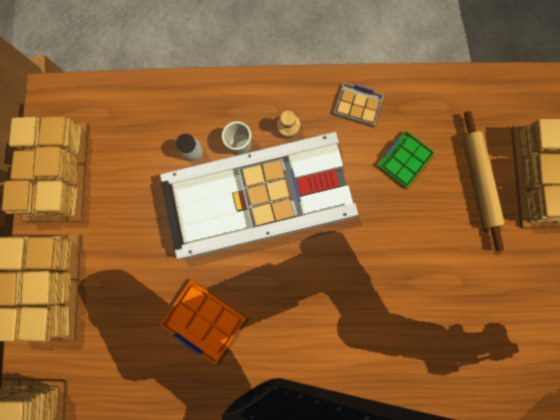

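On the slide is the tray I want, at top px (269,191) and scene px (290,217). Three others could be taken for it:
- **Small steel tray:** top px (359,106)
- **Green tray:** top px (404,157)
- **Orange tray:** top px (204,326)

Green and orange are ruled out, and the tray on the slide is the larger of the remaining two. I'll check it in one close crop and use that crop to find the lane's pose.

```bash
python3 - <<'E'
import cv2
b=cv2.imread("pics/b.png")[125:265,155:365]
b=cv2.resize(b,None,fx=3.8,fy=3.8,interpolation=cv2.INTER_CUBIC)
cv2.imwrite("pics/c.png",b);print(b.shape)
E
```

```text
(532, 798, 3)
```

View pics/c.png

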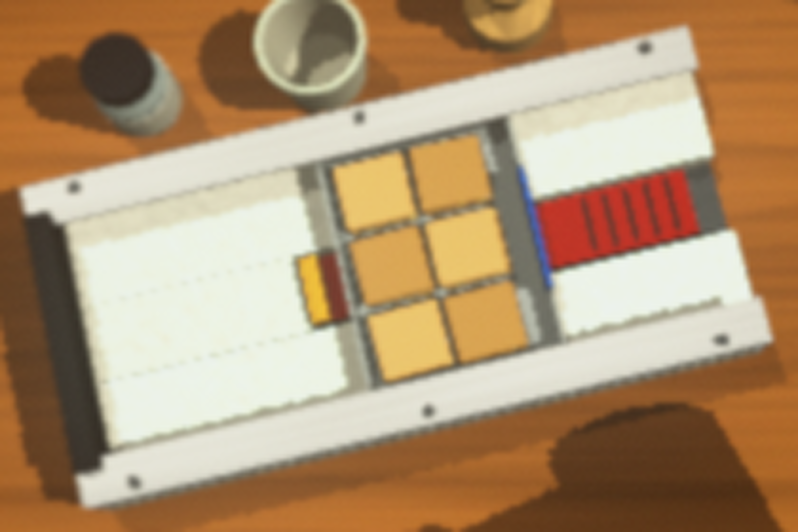

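The crop confirms it: a steel tray on the slide, its blue rear plate at crop (535,225) and the red bar behind it at (620,218). The brass tooth is at (315,290), and the rail-top corners are at (20,187), (690,27), (772,335) and (85,507).

```bash
python3 - <<'E'
from h import *
b=capture("top")
f=lambda u,v:(155+(u+.5)/3.8-.5,125+(v+.5)/3.8-.5)
P=np.array([at(b,f(*p),.06)[:2] for p in[(20,187),(690,27),(772,335),(85,507)]])
L=np.array([[.175,-.106],[-.27,-.106],[-.27,.106],[.175,.106]])
print(P.round(4), np.linalg.norm(P-np.roll(P,1,0),axis=1))
Pc,Lc=P-P.mean(0),L-L.mean(0)
z=(Pc[:,0]+1j*Pc[:,1])@np.conj(Lc[:,0]+1j*Lc[:,1]);th=np.angle(z)
R=np.array([[np.cos(th),-np.sin(th)],[np.sin(th),np.cos(th)]]);t=P.mean(0)-R@L.mean(0)
print("yaw",np.degrees(th),"t",t,"res",((L@R.T+t-P)*1e3).round(1).tolist())
np.savez("lane.npz",R=R,t=t,th=th)
lane=lambda uv,h:(1e3*(R.T@(at(b,f(*uv),h)[:2]-t))).round(1)
print("plate",lane((518,168),.066),lane((550,287),.066),"bar end",lane((687,168),.028),lane((700,235),.028),"tooth front",lane((296,256),.039),lane((310,326),.039))
s=get_state();T=s["tcp_pos"];yaw=s["eef_rot"][2]
for x in(-.205,0.03):print(x,R@[x,0]+t)
print(T,yaw)
E
```

```text
[[ 0.6382  0.3345]
 [ 0.7374 -0.1012]
 [ 0.5352 -0.1472]
 [ 0.4315  0.2853]] [0.21241    0.44688082 0.2073531  0.44472773]
yaw 103.15025070554593 t [0.57479081 0.13908283] res [[0.0, -0.9], [2.0, 1.5], [-2.3, -0.8], [0.2, 0.1]]
plate [-140.3  -38.1] [-141.6   41.5] bar end [-249.9  -20.4] [-246.7   25.3] tooth front [ 13.  -22.7] [14.1 24.5]
-0.205 [ 0.62142942 -0.06054141]
0.03 [0.56796565 0.16829614]
[ 0.15831991 -0.65614507  0.22659905] -166.43094403369784
```

Request:
jog_arm:
  moves:
    - [[-3.7,3.0,0],-0.4,0]
    - [[-3.7,3.0,0],0,0]
    - [[-3.7,3.0,0],0,0]
    - [[-3.7,3.0,0],0,0]
    - [[-3.7,3.0,0],0,0]
    - [[-3.7,3.0,0],0,0]
    - [[-3.7,3.0,0],0,0]
    - [[-3.7,3.0,0],0,0]
    - [[-3.7,3.0,0],0,0]
    - [[-3.7,3.0,0],0,0]
    - [[-3.7,3.0,0],0,0]
    - [[-3.7,3.0,0],0,0]
  newtons: 20

```text
time_s: 2.25
tcp_pos: [0.5034, -0.1984, 0.2269]
eef_rot: [-180.0, 0.0, -166.0]
contact_force: [1.2, -0.5, -0.2]
gripper_width: 0.0002
gripper_force: 0.0
```

```bash
cat > w.py <<'E'
from h import *
z=np.load("lane.npz");R,t=z["R"],z["t"]
s=get_state();p=s["tcp_pos"];l=R.T@(np.array(p[:2])-t)*1e3
print("t",s["time_s"],"lane mm",l.round(1),"z",round(p[2]*1e3,1),"rot",np.round(s["eef_rot"],2),"yaw err",round(s["eef_rot"][2]-(np.degrees(z["th"])-270),2),"F",np.round(s["contact_force"],1),"w",s["gripper_width"])
E
python3 w.py
```

```text
t 2.25 lane mm [-312.4  146.3] z 226.9 rot [-1.7998e+02  4.0000e-02 -1.6602e+02] yaw err 0.83 F [ 1.2 -0.5 -0.2] w 0.00022608944678615542
```

Request:
jog_arm:
  moves:
    - [[-3.7,2.8,0],0.8,0]
    - [[-3.6,2.8,0],0,0]
    - [[-3.6,2.8,0],0,0]
    - [[-3.6,2.8,0],0,0]
    - [[0,0,5],0,0]
    - [[0,0,4],0,0]
    - [[0,0,0],0,0]

```text
time_s: 3.12
tcp_pos: [0.6156, -0.0575, 0.1336]
eef_rot: [180.0, -0.4, -166.8]
contact_force: [0.5, -0.2, -0.0]
gripper_width: 0.0004
gripper_force: 0.0
```

```bash
python3 w.py; python3 - <<'E'
from h import *
cv2.imwrite("pics/d.png",capture("wrist")["pixels"])
E
```

```text
t 3.125 lane mm [-200.7    5. ] z 133.6 rot [ 179.97   -0.36 -166.84] yaw err 0.01 F [ 0.5 -0.2 -0. ] w 0.00035749440064157154
```

View pics/d.png

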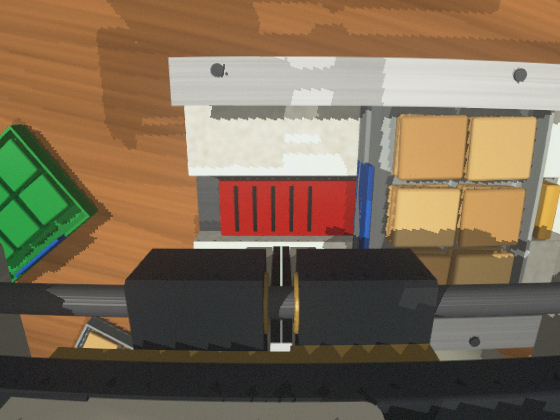

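The wrist view shows the red bar at cols 220–355, rows 180–237. The blue plate is at col 365, rows 165–250, and the closed fingers are in front. I'll use this to check the lane estimate.

```bash
cat >> w.py <<'E'
E
python3 - <<'E'
from h import *
from scipy.spatial.transform import Rotation as Ro
z=np.load("lane.npz");R,t=z["R"],z["t"]
s=get_state();c=capture("wrist")
T=np.eye(4);T[:3,:3]=Ro.from_euler("xyz",s["eef_rot"],degrees=True).as_matrix();T[:3,3]=s["tcp_pos"]
c["world_from_camera"]=T@np.array(c["hand_eye"])
for n,uv,h in(("bar",(220,180),.028),("bar",(221,234),.028),("plate",(370,165),.066),("plate",(369,250),.066),("lip",(210,105),.06),("lip",(370,107),.06)):
  print(n,(R.T@(at(c,uv,h)[:2]-t)*1e3).round(1))
E
```

```text
bar [-247.6   22.3]
bar [-248.9  -21.4]
plate [-143.9   40.3]
plate [-140.5  -19. ]
lip [-246.4   77.8]
lip [-144.7   76.6]
```

Request:
jog_arm:
  moves:
    - [[-0.4,0,2.6],0,0]
    - [[0,0,4.0],0,0]
    - [[0,0,3.0],0,0]
    - [[0,0,1.0],0,0]
    - [[0,0,0.7],0,0]
    - [[0,0,0.6],0,0]
    - [[0,0,0],0,0]
    - [[0,0,0],0,0]

```text
time_s: 4.22
tcp_pos: [0.6227, -0.0564, 0.0187]
eef_rot: [-180.0, 0.1, -166.8]
contact_force: [1.7, -2.7, 3.9]
gripper_width: 0.0006
gripper_force: 2.2
```

```bash
python3 w.py
```

```text
t 4.225 lane mm [-201.3   -2.2] z 18.7 rot [-1.7997e+02  1.3000e-01 -1.6681e+02] yaw err 0.04 F [ 1.7 -2.7  3.9] w 0.0006460748481455965
```

Request:
jog_arm:
  moves:
    - [[0,0,0.4],0,0]
    - [[0,0,0.2],0,0]
    - [[0,0,0],0,0]
    - [[0,0,0],0,0]

```text
time_s: 4.72
tcp_pos: [0.6229, -0.0565, 0.0139]
eef_rot: [-180.0, 0.2, -166.8]
contact_force: [-2.6, -1.0, 17.0]
gripper_width: 0.0005
gripper_force: 8.3
```

```bash
python3 w.py
```

```text
t 4.725 lane mm [-201.4   -2.3] z 13.9 rot [-1.7995e+02  1.5000e-01 -1.6678e+02] yaw err 0.06 F [-2.6 -1.  17. ] w 0.0005050647346705484
```

Request:
jog_arm:
  moves:
    - [[0.1,0.6,-0.1],0,0]
    - [[0.1,0.6,0],0,0]
    - [[0,0.6,0],0,0]
    - [[0,0.6,0],0,0]
    - [[0,0.6,0],0,0]
    - [[0,0.6,0],0,0]
    - [[0,0.6,0],0,0]
    - [[0,0.4,0],0,0]
    - [[0,0,0],0,0]

```text
time_s: 5.85
tcp_pos: [0.6106, -0.0128, 0.0142]
eef_rot: [-179.9, 0.1, -166.8]
contact_force: [0.2, -6.2, 10.0]
gripper_width: 0.0005
gripper_force: 5.4
```

```bash
python3 w.py; python3 - <<'E'
from h import *
b=capture("top")["pixels"][125:265,155:365]
cv2.imwrite("pics/e.png",cv2.resize(b,None,fx=3.8,fy=3.8,interpolation=cv2.INTER_CUBIC))
E
```

```text
t 5.85 lane mm [-156.1   -0.3] z 14.2 rot [-1.7992e+02  1.4000e-01 -1.6679e+02] yaw err 0.06 F [ 0.2 -6.2 10. ] w 0.0005200226009965996
```

View pics/e.png

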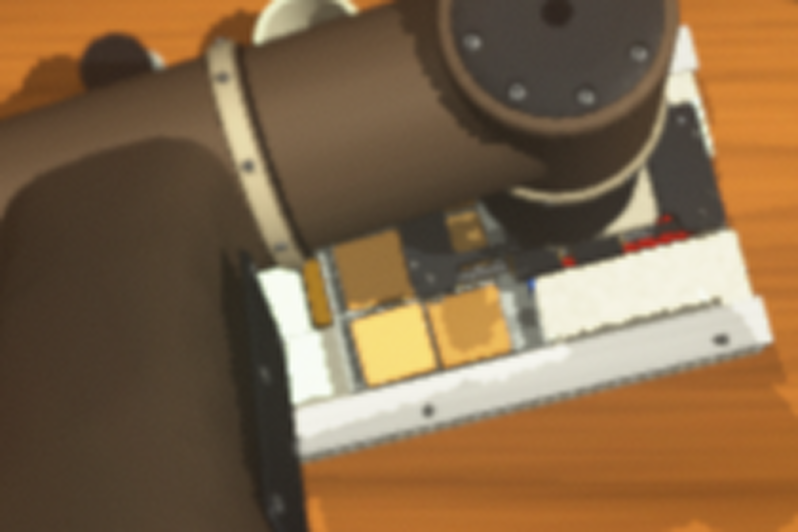

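The tray has moved about 6–8 mm: its bread edge is now near crop (350,320), next to the brass tooth at (318,290). The bar is still down, so I'll keep pushing.

Request:
jog_arm:
  moves:
    - [[0,0.5,0],0,0]
    - [[0,0.5,0],0,0]
    - [[0,0.5,0],0,0]
    - [[0,0.5,0],0,0]
    - [[0,0.5,0],0,0]
    - [[0,0.5,0],0,0]
    - [[0,0,0],0,0]
    - [[0,0,0],0,0]

```text
time_s: 6.9
tcp_pos: [0.6036, 0.0163, 0.0142]
eef_rot: [-179.9, 0.1, -166.8]
contact_force: [0.2, -7.3, 10.4]
gripper_width: 0.0009
gripper_force: 5.6
```

```bash
python3 w.py; python3 - <<'E'
from h import *
b=capture("top")["pixels"][125:265,155:365]
cv2.imwrite("pics/f.png",cv2.resize(b,None,fx=3.8,fy=3.8,interpolation=cv2.INTER_CUBIC))
E
```

```text
t 6.9 lane mm [-1.261e+02 -1.000e-01] z 14.2 rot [-1.7993e+02  1.2000e-01 -1.6680e+02] yaw err 0.05 F [ 0.2 -7.3 10.4] w 0.0008785859083137984
```

View pics/f.png

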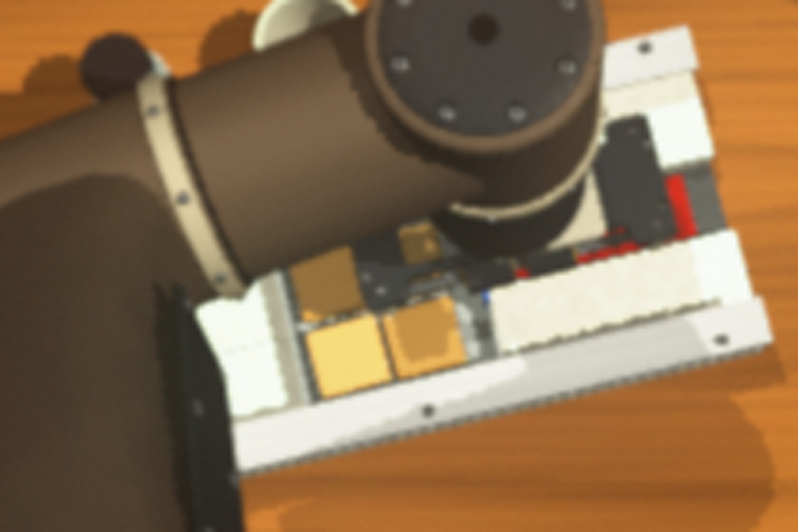

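The tray front is now about 25 mm past the tooth's rear face. The tooth is covered: the brass no longer shows and the tray's front edge is near crop (285,300). Next I back off slightly, raise the finger and push on.

Request:
jog_arm:
  moves:
    - [[0,-0.4,0],0,0]
    - [[0,0,-1.2],0,0]
    - [[0,0,-1.2],0,0]
    - [[0,0,-1.2],0,0]
    - [[0,0,0],0,0]
    - [[0,0.4,0],0,0]
    - [[0,0.8,0],0,0]
    - [[0,0.8,0],0,0]
    - [[0,0.8,0],0,0]
    - [[0,0.8,0],0,0]
    - [[0,0.8,0],0,0]
    - [[0,0,0],0,0]

```text
time_s: 8.45
tcp_pos: [0.5934, 0.0572, 0.0487]
eef_rot: [180.0, 0.0, -166.8]
contact_force: [-0.7, 0.5, 0.5]
gripper_width: 0.0002
gripper_force: 0.0
```

```bash
python3 w.py
```

```text
t 8.45 lane mm [-84.    0.5] z 48.7 rot [ 1.7998e+02  4.0000e-02 -1.6678e+02] yaw err 0.07 F [-0.7  0.5  0.5] w 0.00021666112487043627
```

Request:
jog_arm:
  moves:
    - [[0,0.7,0],0,0]
    - [[0,0.7,0],0,0]
    - [[0,0.7,0],0,0]
    - [[0,0.7,0],0,0]
    - [[0,0.7,0],0,0]
    - [[0,0.7,0],0,0]
    - [[0,0.7,0],0,0]
    - [[0,0.7,0],0,0]
    - [[0,0.7,0],0,0]
    - [[0,0.7,0],0,0]

```text
time_s: 9.7
tcp_pos: [0.5772, 0.1246, 0.0487]
eef_rot: [-180.0, 0.0, -166.8]
contact_force: [1.2, -5.1, 2.8]
gripper_width: 0.0004
gripper_force: 2.7
```

```bash
python3 w.py
```

```text
t 9.7 lane mm [-14.7   0.9] z 48.7 rot [-179.99    0.   -166.83] yaw err 0.02 F [ 1.2 -5.1  2.8] w 0.00040011536104495667
```

Pushing with 5 N. About 20 mm to go.

Request:
jog_arm:
  moves:
    - [[0,0.5,0],0,0]
    - [[0,0.5,0],0,0]
    - [[0,0.4,0],0,0]
    - [[0,0.3,0],0,0]
    - [[0,0.2,0],0,0]
    - [[0,0,0],0,0]

```text
time_s: 10.45
tcp_pos: [0.5729, 0.1431, 0.0487]
eef_rot: [180.0, 0.0, -166.8]
contact_force: [0.2, -3.1, 2.0]
gripper_width: 0.0003
gripper_force: 1.7
```

```bash
python3 w.py
```

```text
t 10.45 lane mm [4.3 0.9] z 48.7 rot [ 179.99    0.   -166.82] yaw err 0.03 F [ 0.2 -3.1  2. ] w 0.0003454070700549621
```

Request:
jog_arm:
  moves:
    - [[0,0.2,0],0,0]
    - [[0,0.2,0],0,0]
    - [[0,0.2,0],0,0]
    - [[0,0,0],0,0]

```text
time_s: 10.95
tcp_pos: [0.5716, 0.1486, 0.0487]
eef_rot: [180.0, 0.0, -166.8]
contact_force: [0.3, -5.5, 3.7]
gripper_width: 0.0004
gripper_force: 2.1
```

```bash
python3 w.py
```

```text
t 10.95 lane mm [10.  1.] z 48.7 rot [ 180.      0.   -166.83] yaw err 0.02 F [ 0.3 -5.5  3.7] w 0.00044529192299773646
```

Request:
jog_arm:
  moves:
    - [[0,0.2,0],0,0]
    - [[0,0.2,0],0,0]
    - [[0,0,0],0,0]

```text
time_s: 11.32
tcp_pos: [0.5709, 0.1508, 0.0487]
eef_rot: [-179.9, -0.1, -166.8]
contact_force: [4.1, -12.8, 3.9]
gripper_width: 0.0009
gripper_force: 6.7
```

```bash
python3 w.py
```

```text
t 11.325 lane mm [12.3  1.2] z 48.7 rot [-1.7988e+02 -5.0000e-02 -1.6684e+02] yaw err 0.01 F [  4.1 -12.8   3.9] w 0.0008619640414432204
```

Force has risen to 13 N and the finger has stalled, so the tray is at the stop. One more nudge, then back off, lift and look.

Request:
jog_arm:
  moves:
    - [[0,0.1,0],0,0]
    - [[0,0,0],0,0]
    - [[0,-0.4,0],0,0]
    - [[0,-0.8,0],0,0]
    - [[0,-1.5,0],0,0]
    - [[0,0,-3],0,0]
    - [[0,-2,-4],0,0]
    - [[0,-5,-4],0,0]
    - [[0,-5,-2],0,0]
    - [[0,-5,0],0,0]
    - [[0,-5,0],0,0]
    - [[0,-5,0],0,0]

```text
time_s: 12.82
tcp_pos: [0.638, -0.1366, 0.1777]
eef_rot: [180.0, 0.0, -166.8]
contact_force: [0.7, 0.4, -0.6]
gripper_width: 0.0003
gripper_force: 0.0
```

Request:
jog_arm:
  moves:
    - [[0,-5,0],0,0]
    - [[0,-5,0],0,0]
    - [[0,-5,0],0,0]
    - [[0,-5,0],0,0]
    - [[0,0,0],0,0]

```text
time_s: 13.45
tcp_pos: [0.6827, -0.3334, 0.1759]
eef_rot: [180.0, -0.1, -167.1]
contact_force: [0.1, -0.3, -1.3]
gripper_width: 0.0001
gripper_force: 0.0
```

```bash
python3 w.py; python3 - <<'E'
from h import *
b=capture("top")["pixels"][125:265,155:365]
a=capture("scene")["pixels"][130:300,190:420]
r=lambda i:cv2.resize(i,(400,296),interpolation=cv2.INTER_CUBIC)
cv2.imwrite("pics/g.png",np.hstack([r(b),r(a)]))
E
```

```text
t 13.45 lane mm [-484.6    2.4] z 175.9 rot [ 1.7996e+02 -8.0000e-02 -1.6706e+02] yaw err -0.21 F [ 0.1 -0.3 -1.3] w 0.00012876998361253955
```

View pics/g.png

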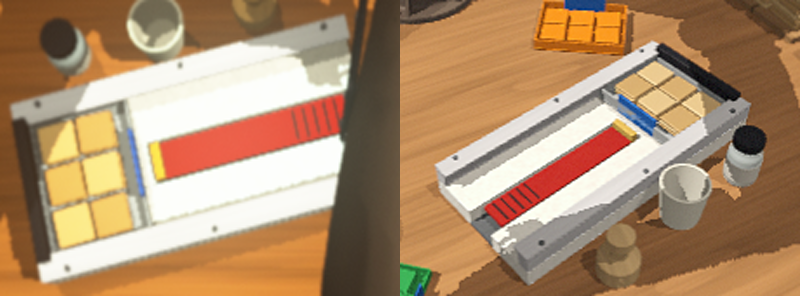

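The tray is against the black stop: its left edge is at (40,190) in the left panel. The brass tooth is clear behind it at (157,162), the bar is up, and the jar, cup and cutter have not moved. Handing in.

```bash
python3 -c "
from plant import close_job;print(close_job())"
```

```text
the job is handed in; nothing more can be done
None
```

The tray is fully home against the black end stop with the brass tooth up behind it, the jar, cup and cutter were left where they stood, and the job was handed in at about 13.5 s.

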